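Bring the red-lidded spice jar round to the front

TASK

Turn the spice turntable by gently pushing its rim or the studs on its rim with the fingertips, until the jar with the red lid has come round to face the brass pointer, then take the hand away with the turntable at rest. Nothing is to be gripped or lifted: do not touch the jars, which stay standing on the turntable, and leave the salad spinner, plate, spoon and scoop where they are.

Things in the scene. Friction and masses are not known exactly. Their poses are not given: they have to be found in the camera images.
- turntable: pale wooden turntable board, 280 mm across, 14 mm thick, top 36 mm above the table; turns level and endlessly either way about its centre on a fixed foot. Rubbing of 0.1 N m (about 1 N of push at the rim) stops it within a few degrees after a slow push. Origin: centre of its underside, on the turning axis, 22 mm above the table; its x axis turns with the board, z up
- stud (a point): top of one of six alike upright dark wooden studs near the rim, 14 mm across and 22 mm tall, tops 58 mm above the table, axes 125 mm from the board's centre, at 0 (this one), 60, 120, 180, 240 and 300 degrees from the board's x axis, counterclockwise from above. A fingertip just above the board beside a stud can push it round
- front (a point): the point on the turntable's foot frame, level with the board's top, 65 mm from the turning axis in the direction of the brass pointer: the jar that faces the pointer has its underside's centre here. Does not turn with the board
- pointer (a point): tip of the brass pointer, an 8 mm high flat brass arrow 20 mm wide (head 48 mm) fixed to the foot, lying on the table; it sticks out 52 mm past the board's rim, towards the robot's side; the tip lies 192 mm from the turning axis, 8 mm above the table
- jar_red: small spice jar with a red lid, 48 mm across and 55 mm tall, standing loose on the turntable with its axis 65 mm from the turntable's centre (within 5 mm); which jar stands at which of the three places varies; origin at the centre of its underside, z up
- jar_green: small spice jar with a green lid, 48 mm across and 55 mm tall, standing loose on the turntable with its axis 65 mm from the turntable's centre (within 5 mm); which jar stands at which of the three places varies; origin at the centre of its underside, z up
- jar_white: small spice jar with a white lid, 48 mm across and 55 mm tall, standing loose on the turntable with its axis 65 mm from the turntable's centre (within 5 mm); which jar stands at which of the three places varies; origin at the centre of its underside, z up
- spinner: salad spinner, clear bowl and green lid with a white crank, 244 mm across, 188 mm tall with the crank knob; loose, bystander; origin at the centre of its underside
- plate: round blue ceramic serving plate, 230 mm across, 24 mm tall; loose, bystander; origin at the centre of its underside
- spoon: olive-wood spoon, 170 mm long, lying along its own x; loose, bystander; origin near the middle of its underside
- scoop: stainless measuring scoop, cup 56 mm across and 34 mm tall, flat handle reaching 120 mm from the cup's centre along its -x; loose, bystander; origin at the centre of the cup's underside
Things that resemble listed ones, but are neither listed nor needed, are in the scene too. Of the things that look like the jar_green, the larger one is meant. There is more than one size of the jar_red; the one meant has the size given above.

How it is judged:
By the outcome, as a careful person would: the job done as asked, in the order asked, and still so for the second after the job is handed in, with the robot touching nothing.
It also fails if it takes over 56 s, if anything falls off the work surface, if the arm or the gripper's body presses on something with over 40 N, if the wrist force passes 120 N, or if a joint passes its speed limit or range.

ROBOT

A 6-joint arm with a two-finger parallel gripper is mounted at the origin on the work surface. World frame = base frame: x ahead of the robot, y to its left, z up, the work surface at z = 0. Lengths are in m, angles in rad, forces in N, time in s.
With the tool pointing down it reaches from about 0.35 to 0.975 m from the base axis. Payload 4.9 kg.
Tool frame: the origin (TCP) lies at the centre of the arm's flange, where the gripper is bolted on; the fingertips stand 173 mm ahead of it and the grasp point (between the pads) lies ahead of it (arm.grip_point_offset is the x of the grasp point in the tool frame, in m); x points along the fingers, y is the direction in which the jaws open and shut, and the axes are right-handed (so a half turn about x gives the same grasp; the last joint's range is limited). The gripper opens to 85 mm and grips with 20 to 120 N. Pads are 22 mm wide; open, the fingers measure 114 mm over their backs; the gripper's body (76 mm by 85 mm) begins 54 mm behind the grasp point. The pads swing forward as they close: fully open they stand 13 mm farther back than shut.
Start: joints at [1.201, 0.053, 1.613, -0, 1.476, -0.119], TCP at [0.155, 0.605, 0.405] pointing down, gripper open.
Joint ranges: [-3.01, 3.01], [-1.01, 2.22], [0.06, 2.58], [-1.02, 4.17], [0.09, 2.62], [-3.14, 3.14]. Speed limits (rad/s): [2.57, 2.57, 3.14, 3.14, 3.14, 3.14].

INTERFACE

Orientations are given as a rotation vector (axis times angle).
In Python, from station import monitor, grab_frame, ticket, arm gives the robot as it stands.
- The arm moves only by the shell command python3 -m inch 'ROWS' [FORCE]. ROWS is a JSON object of lists of equal length, an entry for each row: "jaw": the finger opening in cm, from 0 to 8.54; "delta_pos": the shift along the tool's x, y, z in cm, a list of three; "spin": the turn about the tool's x in degrees. In form: {"jaw": [jaw, ...], "delta_pos": [[tx, ty, tz], ...], "spin": [spin, ...]}. A call has 1 to 8 rows; each row shifts and turns the pose as measured when the row begins, along the tool's axes as they then stand; what a row does not reach is not made up. A row lasts 1/12 s, in which the tool goes at most 41.7 mm and 7.16 degrees, less where a joint would pass 70% of its speed; a pose out of reach is approached as far as the arm can. A call with a gripper value outside its range is refused whole. The fingers move at their own pace and stop on an object; FORCE is the grip in N (left out, the last holds). Time passes only in rows, so rows that do not move let the fingers close. It gives the time, the measured TCP pose, the force and the opening at its end, in the units of the state.
- monitor.read_state(): the state, without advancing time (a new reading comes with each control period).
- grab_frame(name): name is "scene" or "top" or "wrist"; returns a dict with "color" (384x512x3 uint8, blue, green, red), "depth" (384x512 float32, m along the optical axis (not along the pixel's ray), 0 where there is no reading), "fx", "fy", "cx", "cy" (pixels), "k1" (the pictures are not rectified: a ray, as slopes to the right and down, at radius r is drawn at 1 + k1 r^2 times it, then the intrinsics apply), "eye" and "rotation" of the camera in the world. Camera axes: x right, y down, z forward; pixel columns grow to the right and rows downward; lengths in m; the calibration is good to about 2 mm. A picture is of the moment at which its call begins.
- ticket.hand_in(): hands the job in, once; it reports no verdict.
The state is a dict: "time": time; "joint_positions": joint angles; "dq": joint speeds; "joint_torque": joint torques, N m; "tcp_pos": TCP position; "ee_rot": TCP orientation; "contact_force": force on the tool from outside, world axes, zero at the start; "wrist_torque": the same for the moment, N m; "grip_width": opening from 0.0 (shut) to 1.0 (fully open).
Only numpy, scipy, OpenCV 4.12 (cv2) and the standard library are available. Lean on these libraries where they do the work, as an engineer would, in place of code of your own. Each camera call takes 0.05 s, during which the arm holds its last target. There are 200 camera calls.

## Working session

There is one attempt and no reset: what is moved stays moved. The work goes in short steps, Python scripts to look and compute and a shell command to move; the robot and the scene stay as the last step left them, time stands still between calls to the robot, and variables do not carry over. Pictures are saved under pics/ and viewed, about 8 in all and at most 12, crops included, and the job is handed in when it is done.

```bash
mkdir -p pics; ls; cat > h.py <<'E'
import numpy as np, cv2
from station import monitor, grab_frame, ticket, arm
def save(name,fn):
    f=grab_frame(name); cv2.imwrite('pics/'+fn+'.png',f['color'])
    np.savez('pics/'+fn+'.npz',**{k:v for k,v in f.items()}); return f
def load(fn): return dict(np.load('pics/'+fn+'.npz'))
def ray(f,u,v):
    x=(u-f['cx'])/f['fx'];y=(v-f['cy'])/f['fy'];X,Y=x,y
    for _ in range(20):
        s=1+f['k1']*(X*X+Y*Y);X,Y=x/s,y/s
    return np.array([X,Y,1.0])
def atz(f,u,v,z):
    d=np.array(f['rotation'])@ray(f,u,v);e=np.array(f['eye']);return e+d*(z-e[2])/d[2]
def dep(f,u,v):
    return np.array(f['eye'])+np.array(f['rotation'])@ray(f,u,v)*f['depth'][int(v),int(u)]
E
python3 - <<'E'
from h import *
a=save('top','top0');b=save('scene','sc0')
print(np.array(a['rotation']),a['eye'],b['eye'],arm.grip_point_offset)
print(monitor.read_state())
cv2.imwrite('pics/both.png',cv2.resize(a['color'],(800,600),interpolation=cv2.INTER_CUBIC))
E
```

```text
pics
[-2.16357153  2.19051097 -0.10988168] [0.42905707 0.02414405 1.30706849] [1.16270506 0.32507938 1.02558068] 0.1547
{'time': 0.1, 'joint_positions': array([ 1.20096169e+00,  5.32541671e-02,  1.61417163e+00, -1.11329304e-05,
        1.47598893e+00, -1.19019125e-01]), 'dq': array([ 1.39605660e-03, -2.36203303e-03, -1.89323505e-03, -1.38547592e-04,
        6.91335717e-07, -4.47599344e-04]), 'joint_torque': array([ 9.55856194e-05, -3.94907892e+01, -3.71362102e+01, -9.98949395e-05,
        3.99890167e-03,  2.20777849e-06]), 'tcp_pos': array([0.15504153, 0.60520331, 0.40359948]), 'ee_rot': array([ 0.19551381,  1.56224363, -0.19830121]), 'contact_force': array([ 0.06754441, -0.3123731 , -0.00383225]), 'wrist_torque': array([ 0.01111928,  0.03026423, -0.01682251]), 'grip_width': 1.0018345100430976}
```

View pics/both.png

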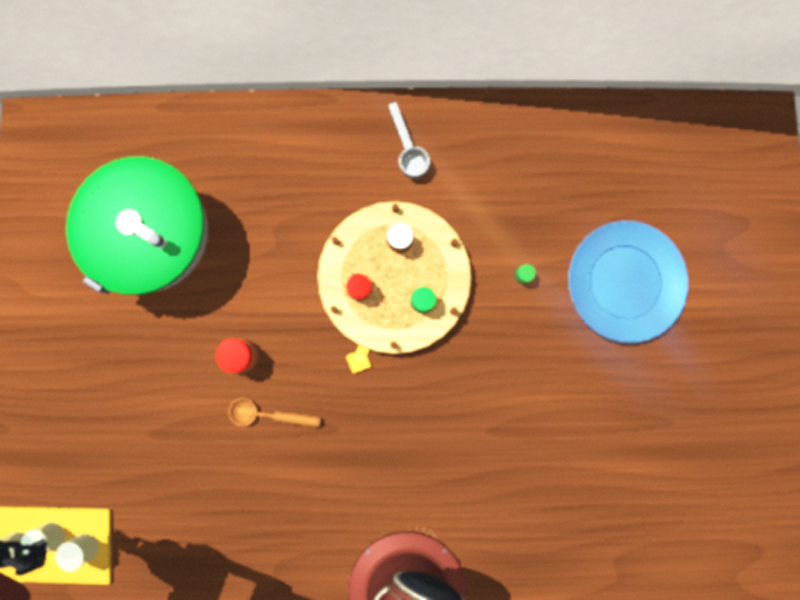

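View pics/sc0.png

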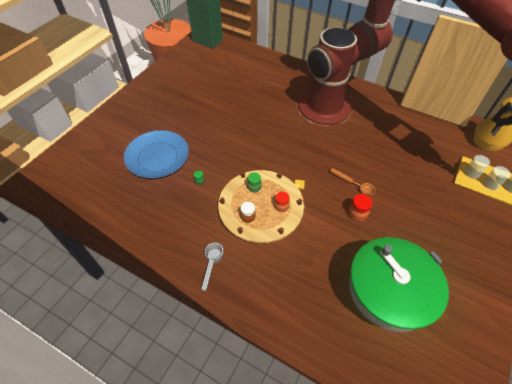

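The top view (800x600) shows the board centre at about (394,278), with the red jar at (360,287), green at (424,300) and white at (400,236). The pointer tip is near (356,372). The large red jar at (234,355) and the small green one at (526,273) are decoys. Next I'll measure these positions.

```bash
cat >> h.py <<'E'
from scipy.spatial.transform import Rotation as R
_atz=atz
def fix(f):
    r=np.array(f['rotation']); f['rotation']=R.from_rotvec(r).as_matrix() if r.shape==(3,) else r; return f
def cent(m):
    n,l,s,c=cv2.connectedComponentsWithStats(m.astype(np.uint8)); return [(c[i],s[i]) for i in range(1,n) if s[i][4]>=8]
def measure(f):
    f=fix(f);hsv=cv2.cvtColor(f['color'],cv2.COLOR_BGR2HSV).astype(int);H,S,V=hsv[...,0],hsv[...,1],hsv[...,2]
    out={}
    # board mask via depth height
    hh,ww=H.shape;uu,vv=np.meshgrid(np.arange(ww),np.arange(hh))
    x=(uu-f['cx'])/f['fx'];y=(vv-f['cy'])/f['fy'];X,Y=x,y
    for _ in range(10):
        s=1+f['k1']*(X*X+Y*Y);X,Y=x/s,y/s
    P=np.stack([X,Y,np.ones_like(X)],-1)*f['depth'][...,None]@f['rotation'].T+f['eye']
    return f,H,S,V,P
E
python3 - <<'E'
from h import *
f,H,S,V,P=measure(load('top0'))
near=(abs(P[...,0]-.6)<.35)&(abs(P[...,1]-.05)<.3)
red=(((H<6)|(H>174))&(S>200)&(V>120)); grn=(H>45)&(H<75)&(S>150); wh=(S<40)&(V>170)
box=np.zeros(H.shape,bool); box[125:235,195:310]=1
def rep(n,m,z):
    for c,s in cent(m&box): print(n,c.round(1),s[2:], 'z',np.median(P[...,2][int(c[1])-1:int(c[1])+2,int(c[0])-1:int(c[0])+2]).round(3), _atz(f,*c,z).round(4))
rep('red',red,.091);rep('green',grn,.091);rep('white',wh,.091)
bm=box&(P[...,2]>.025)&(P[...,2]<.06)
print('heights',np.percentile(P[...,2][box],[5,50,95]))
pts=np.argwhere(bm)[:,::-1].astype(np.int32)
hull=cv2.convexHull(pts);e=cv2.fitEllipse(hull);print(e,_atz(f,*e[0],.036))
rep('yel',(H>22)&(H<32)&(S>200)&(V>150),.008)
b=cv2.resize(f['color'][125:240,195:310],(800,800),interpolation=cv2.INTER_CUBIC)
cv2.imwrite('pics/crop.png',cv2.resize(b,(600,600)))
E
```

```text
Traceback (most recent call last):
NameError: name '_atz' is not defined. Did you mean: 'atz'?
```

```bash
sed -i '/^_atz/d' h.py
python3 - <<'E'
from h import *
f,H,S,V,P=measure(load('top0'))
red=(((H<6)|(H>174))&(S>200)&(V>120)); grn=(H>45)&(H<75)&(S>150); wh=(S<40)&(V>170)
box=np.zeros(H.shape,bool); box[125:240,195:310]=1
def rep(n,m,z):
    for c,s in cent(m&box): print(n,c.round(1),s[2:], 'z',np.median(P[...,2][int(c[1])-1:int(c[1])+2,int(c[0])-1:int(c[0])+2]).round(3), atz(f,*c,z).round(4))
rep('red',red,.091);rep('green',grn,.091);rep('white',wh,.091)
bm=box&(P[...,2]>.025)&(P[...,2]<.06)
print('heights',np.percentile(P[...,2][box],[5,50,95]))
hull=cv2.convexHull(np.argwhere(bm)[:,::-1].astype(np.int32));e=cv2.fitEllipse(hull);print(e,atz(f,*e[0],.036))
rep('yel',(H>22)&(H<32)&(S>200)&(V>150),.008)
b=cv2.resize(f['color'][125:240,195:310],(600,600),interpolation=cv2.INTER_CUBIC)
cv2.imwrite('pics/crop.png',b)
E
```

```text
red [232.4 184.2] [13 14 91] z 0.094 [0.547 0.068 0.091]
green [270.7 191.4] [ 15  15 172] z 0.09 [ 0.5258 -0.0364  0.091 ]
white [255.6 150.2] [ 16  17 221] z 0.092 [0.6402 0.0033 0.091 ]
heights [-0.00243644  0.0336493   0.06602932]
((252.3470001220703, 177.21287536621094), (96.57615661621094, 97.2255630493164), 95.12443542480469) [0.57163089 0.01278837 0.036     ]
```

View pics/crop.png

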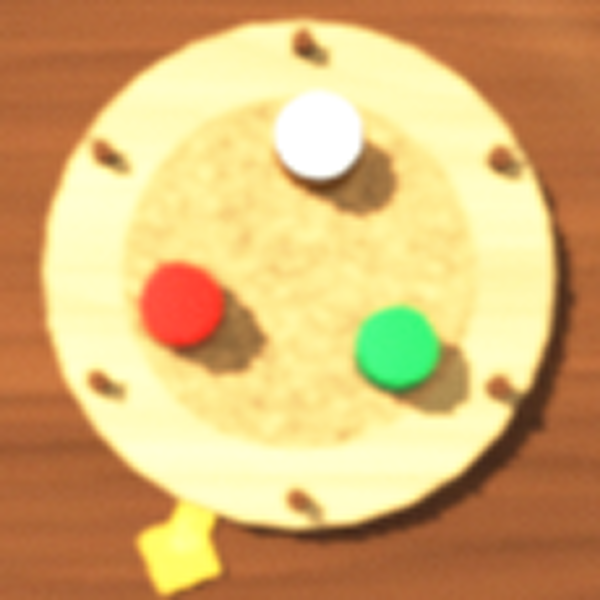

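The enlarged crop shows red at (182,306), green (398,347), white (318,136) and the pointer tip at (165,595), with its head corners at (137,547) and (220,572). The stud tops are near (303,40), (101,150), (95,380), (298,497), (495,384) and (499,157).

```bash
python3 - <<'E'
from h import *
f=fix(load('top0')); k=115/600
def w(u,v,z): return atz(f,195+(u+.5)*k-.5,125+(v+.5)*k-.5,z)[:2]
st=np.array([w(*p,.058) for p in [(303,40),(101,150),(95,380),(298,497),(495,384),(499,157)]])
c=st.mean(0);ce=np.array([.5716,.0128]);print('c studs',c,'rim',ce)
c=(c+ce)/2
for n,p in list(zip('stud',st))+[('s',st[4]),('s',st[5]),('red',w(182,306,.091)),('grn',w(398,347,.091)),('wht',w(318,136,.091)),('tip',w(165,595,.008)),('hc',(w(137,547,.008)+w(220,572,.008))/2)]:
    d=p-c;print(n,p.round(4),'r',np.hypot(*d).round(4),'ang',np.degrees(np.arctan2(d[1],d[0])).round(1))
s=monitor.read_state();print(R.from_rotvec(s['ee_rot']).as_matrix().round(3))
E
```

```text
c studs [0.57333782 0.01440542] rim [0.5716 0.0128]
s [0.6977 0.0104] r 0.1252 ang -1.5
t [0.6383 0.1206] r 0.1257 ang 58.4
u [0.5136 0.1244] r 0.1255 ang 118.0
d [0.4496 0.0163] r 0.1229 ang 178.8
s [ 0.5088 -0.0903] r 0.1218 ang -121.5
s [ 0.632 -0.095] r 0.1239 ang -61.3
red [0.5496 0.076 ] r 0.0664 ang 110.1
grn [ 0.5267 -0.0368] r 0.0681 ang -132.2
wht [0.6389 0.0035] r 0.0672 ang -8.6
tip [0.3972 0.0903] r 0.1913 ang 156.4
hc [0.4167 0.0827] r 0.1704 ang 156.1
[[-0.001  0.248  0.969]
 [-0.002  0.969 -0.248]
 [-1.    -0.002 -0.   ]]
```

Centre is about (0.573, 0.014), the pointer is at 156.3° and red is at 110°, so the board must turn about +46° (counterclockwise). I'll push the stud at 58°, which has no jar near it.

```bash
python3 -m inch '{"jaw":[0,0,0,0,0,0,0,0],"delta_pos":[[0,-2,3.4],[0,-2,3.4],[0,-2,3.4],[0,-2,3.4],[0,-2,3.4],[0,-2,3.4],[0,-2,3.4],[0,-2,3.4]],"spin":[0,0,0,0,0,0,0,0]}' 20
python3 -m inch '{"jaw":[0,0,0,0,0,0,0,0],"delta_pos":[[0,-2,3.4],[0,-2,3.4],[0,-2,3.4],[0,-2,3.4],[0,-2,3.4],[0,-2,3.4],[0,-2,3.4],[0,-2,3.4]],"spin":[0,0,0,0,0,0,0,0]}'
cat >> h.py <<'E'
def to(x,y,z):
    s=monitor.read_state();M=R.from_rotvec(s['ee_rot']).as_matrix()
    print('t',s['time'],'tcp',s['tcp_pos'].round(4),'F',s['contact_force'].round(1),'grip',round(float(s['grip_width']),3),'go cm',(M.T@(np.array([x,y,z])-s['tcp_pos'])*100).round(2),'M',M.round(2).tolist())
E
python3 -c "
from h import *
to(.669,.097,.3)"
```

```text
time: 0.77
tcp_pos: [0.3816, 0.3783, 0.398]
ee_rot: [0.18, 1.569, -0.19]
contact_force: [0.4, 0.7, -0.5]
grip_width: -0.002
time: 1.43
tcp_pos: [0.6162, 0.1449, 0.3936]
ee_rot: [0.18, 1.573, -0.192]
contact_force: [-0.0, 0.9, 0.1]
grip_width: -0.001
t 1.4333 tcp [0.6162 0.1449 0.3936] F [-0.   0.9  0.1] grip -0.001 go cm [ 9.33 -3.34  6.34] M [[-0.01, 0.23, 0.97], [-0.01, 0.97, -0.23], [-1.0, -0.01, -0.01]]
```

```bash
python3 -m inch '{"jaw":[0,0,0,0,0,0,0],"delta_pos":[[0,-1.7,3.2],[0,-1.7,3.2],[3.2,0,0],[3.2,0,0],[3,0,0],[0,0,0],[0,0,0]],"spin":[0,0,0,0,0,0,0]}'
python3 - <<'E'
from h import *
to(.669,.097,.22)
a=save('wrist','w1');b=save('scene','s1')
cv2.imwrite('pics/m1.png',np.hstack([cv2.resize(a['color'],(400,300)),cv2.resize(b['color'][140:265,195:362],(400,300),interpolation=cv2.INTER_CUBIC)]))
E
```

```text
time: 2.02
tcp_pos: [0.6775, 0.0833, 0.2943]
ee_rot: [0.188, 1.571, -0.203]
contact_force: [0.3, 0.5, 1.0]
grip_width: -0.006
t 2.0167 tcp [0.6775 0.0833 0.2943] F [0.3 0.5 1. ] grip -0.006 go cm [ 7.43  1.19 -1.1 ] M [[-0.01, 0.25, 0.97], [-0.01, 0.97, -0.25], [-1.0, -0.01, -0.01]]
```

View pics/m1.png

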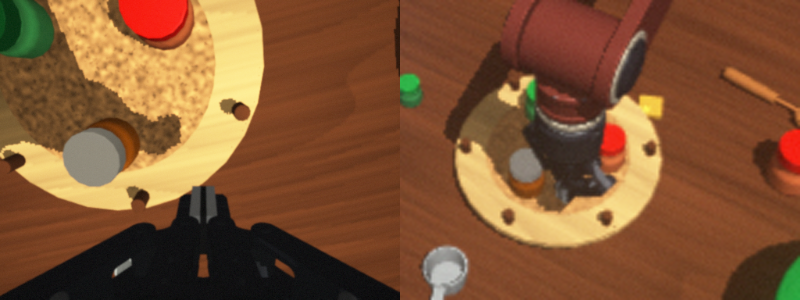

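The wrist and scene views show the closed fingers over the board rim, between the 58° stud (wrist (240,107)) and the -1.5° stud (wrist (140,198)), clear of the white jar. I'll descend here.

```bash
python3 -m inch '{"jaw":[0,0,0,0,0,0],"delta_pos":[[2,0.2,0],[2,0,0],[2,0,0],[1,0,0],[0.4,0,0],[0,0,0]],"spin":[0,0,0,0,0,0]}'
python3 - <<'E'
from h import *
to(.655,.108,.218)
b=save('scene','s2'); save('top','t2')
cv2.imwrite('pics/m2.png',cv2.resize(b['color'][140:265,195:362],(800,600),interpolation=cv2.INTER_CUBIC))
E
```

```text
time: 2.62
tcp_pos: [0.6823, 0.0876, 0.2358]
ee_rot: [0.188, 1.546, -0.196]
contact_force: [-0.1, 0.4, 0.3]
grip_width: -0.002
t 2.6167 tcp [0.6823 0.0876 0.2358] F [-0.1  0.4  0.3] grip -0.002 go cm [ 1.72  1.32 -3.18] M [[0.02, 0.24, 0.97], [-0.01, 0.97, -0.24], [-1.0, -0.0, 0.02]]
```

View pics/m2.png

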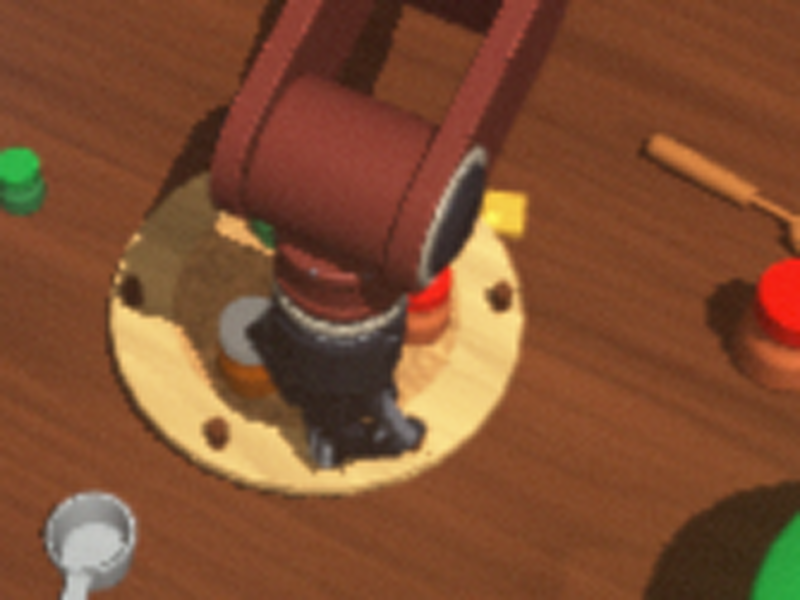

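```bash
python3 -m inch '{"jaw":[0,0,0,0,0],"delta_pos":[[0.6,0,0],[0.6,0,0],[0.4,0,0],[0,0,0],[0,0,0]],"spin":[0,0,0,0,0]}'
python3 -c "
from h import *
to(.655,.108,.218)"
```

```text
time: 3.13
tcp_pos: [0.6847, 0.0876, 0.2245]
ee_rot: [0.189, 1.536, -0.195]
contact_force: [-0.0, -0.4, -0.1]
grip_width: -0.0
t 3.1333 tcp [0.6847 0.0876 0.2245] F [-0.  -0.4 -0.1] grip -0.0 go cm [ 0.56  1.26 -3.4 ] M [[0.03, 0.24, 0.97], [-0.01, 0.97, -0.24], [-1.0, -0.0, 0.03]]
```

```bash
python3 -m inch '{"jaw":[0,0,0,0,0,0],"delta_pos":[[0.4,0.2,-0.3],[0.3,0.2,-0.5],[0.2,0.2,-0.5],[0,0.2,-0.5],[0,0.2,-0.5],[0,0,0]],"spin":[0,0,0,0,0,0]}'
cat >> h.py <<'E'
def tip():
    s=monitor.read_state();M=R.from_rotvec(s['ee_rot']).as_matrix();p=s['tcp_pos']+M[:,0]*.173
    d=p[:2]-[.573,.014];print('tip',p.round(4),'r',np.hypot(*d).round(4),'ang',np.degrees(np.arctan2(d[1],d[0])).round(1),'F',s['contact_force'].round(2),'t',s['time'])
E
python3 -c "
from h import *
to(.655,.108,.218);tip()"
```

```text
time: 3.63
tcp_pos: [0.6627, 0.1044, 0.2132]
ee_rot: [0.189, 1.538, -0.195]
contact_force: [-0.3, -0.2, -0.4]
grip_width: -0.001
t 3.6333 tcp [0.6627 0.1044 0.2132] F [-0.3 -0.2 -0.4] grip -0.001 go cm [-0.5   0.17 -0.82] M [[0.02, 0.24, 0.97], [-0.01, 0.97, -0.24], [-1.0, -0.0, 0.02]]
tip [0.6667 0.1032 0.0403] r 0.1294 ang 43.6 F [-0.32 -0.16 -0.44] t 3.6333
```

```bash
python3 -m inch '{"jaw":[0,0,0,0,0,0,0,0],"delta_pos":[[-0.1,0.16,-0.4],[-0.1,0.16,-0.4],[-0.1,0.16,-0.4],[0,0.16,-0.4],[0,0.16,-0.4],[0,0.16,-0.4],[0,0.12,-0.4],[0,0.12,-0.4]],"spin":[0,0,0,0,0,0,0,0]}'
python3 -c "
from h import *
tip()"
python3 -m inch '{"jaw":[0,0,0,0,0,0],"delta_pos":[[0,0.12,-0.4],[0,0.12,-0.4],[0,0.12,-0.4],[0,0.05,-0.3],[0,0.05,-0.3],[0,0,0]],"spin":[0,0,0,0,0,0]}'
cat >> h.py <<'E'
def look(n,view=0):
    f,H,S,V,P=measure(save('top',n)); out=[]
    for nm,m in (('red',((H<8)|(H>172))&(S>150)&(V>60)),('grn',(H>45)&(H<75)&(S>120)),('wht',(S<40)&(V>90))):
        for c,s in cent(m):
            p=atz(f,*c,.091)[:2]-[.573,.014]
            if np.hypot(*p)<.1 and s[4]>30: print(nm,s[2:],'r',np.hypot(*p).round(4),'ang',np.degrees(np.arctan2(p[1],p[0])).round(1))
    if view: cv2.imwrite('pics/'+n+'v.png',cv2.resize(f['color'][115:250,180:320],(620,600),interpolation=cv2.INTER_CUBIC))
E
python3 -c "
from h import *
tip();look('t3',1)"
```

```text
time: 4.3
tcp_pos: [0.6324, 0.1254, 0.2172]
ee_rot: [0.188, 1.534, -0.195]
contact_force: [-0.0, -0.7, -0.3]
grip_width: -0.0
tip [0.6372 0.124  0.0443] r 0.1274 ang 59.7 F [-0.02 -0.71 -0.3 ] t 4.3
time: 4.8
tcp_pos: [0.6136, 0.1356, 0.2167]
ee_rot: [0.188, 1.534, -0.195]
contact_force: [0.5, 0.2, 0.2]
grip_width: 0.002
tip [0.6183 0.1343 0.0437] r 0.1285 ang 69.4 F [0.5  0.19 0.24] t 4.8
grn [ 18  16 216] r 0.0672 ang -114.8
wht [ 17  17 222] r 0.0686 ang 10.2
```

View pics/t3v.png

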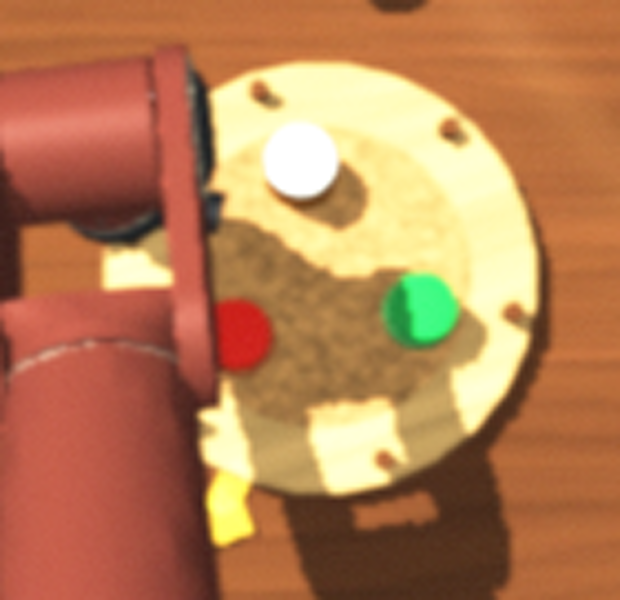

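The board has turned about 18.5° (white is now at 10°, the jars are upright, and red is partly hidden by the arm). About 28° remain.

```bash
python3 -m inch '{"jaw":[0,0,0,0,0,0,0],"delta_pos":[[0,0.02,-0.4],[0,0.02,-0.4],[0,0,-0.4],[0,0,-0.4],[0,0,-0.4],[0,-0.02,-0.4],[0,-0.05,-0.4]],"spin":[0,0,0,0,0,0,0]}'
python3 -c "
from h import *
tip()"
python3 -m inch '{"jaw":[0,0,0,0,0,0,0],"delta_pos":[[0,-0.07,-0.35],[0,-0.07,-0.35],[0,-0.08,-0.3],[0,-0.08,-0.3],[0,-0.06,-0.2],[0,-0.05,-0.15],[0,0,0]],"spin":[0,0,0,0,0,0,0]}'
python3 -c "
from h import *
tip();look('t4',1)"
```

```text
time: 5.43
tcp_pos: [0.5851, 0.142, 0.2165]
ee_rot: [0.188, 1.531, -0.196]
contact_force: [0.9, -0.2, 0.7]
grip_width: -0.001
tip [0.5903 0.1405 0.0435] r 0.1277 ang 82.2 F [ 0.88 -0.16  0.75] t 5.4333
time: 6.02
tcp_pos: [0.5654, 0.1422, 0.2161]
ee_rot: [0.187, 1.531, -0.195]
contact_force: [1.1, -0.8, 0.2]
grip_width: -0.002
tip [0.5706 0.1407 0.0432] r 0.1267 ang 91.1 F [ 1.09 -0.85  0.19] t 6.0167
red [ 16  17 208] r 0.0674 ang 150.9
grn [ 16  16 203] r 0.0669 ang -92.6
wht [ 16  17 227] r 0.0682 ang 32.4
```

```bash
python3 -m inch '{"jaw":[0,0,0,0,0,0],"delta_pos":[[0,-0.06,-0.25],[0,-0.06,-0.25],[0,-0.06,-0.2],[0,-0.06,-0.2],[0,-0.05,-0.15],[0,0,0]],"spin":[0,0,0,0,0,0]}'
python3 -c "
from h import *
tip();look('t5',1)"
```

```text
time: 6.57
tcp_pos: [0.5539, 0.1418, 0.2158]
ee_rot: [0.188, 1.531, -0.195]
contact_force: [0.6, -1.1, 1.2]
grip_width: -0.004
tip [0.5593 0.1403 0.0429] r 0.1271 ang 96.2 F [ 0.61 -1.08  1.24] t 6.5667
red [ 16  16 201] r 0.0684 ang 156.3
grn [ 16  17 202] r 0.067 ang -86.8
wht [ 16  17 222] r 0.0683 ang 37.9
```

View pics/t5v.png

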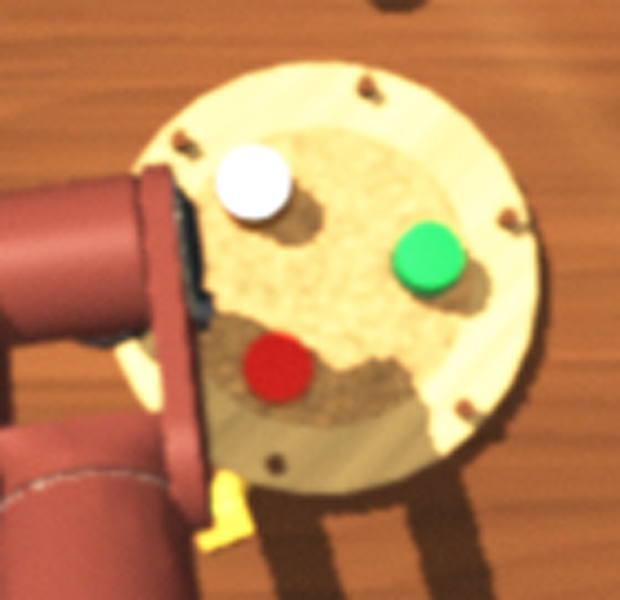

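Red is at 156.3°, in line with the pointer. I'll back off the stud, lift and move away for a clear view.

```bash
python3 -m inch '{"jaw":[0,0,0,0,0,0,0,0],"delta_pos":[[0,0.2,0.4],[0,0.2,0.4],[-1,0.3,0.2],[-2,0,0],[-3,0,0],[-3,0,0],[-3,0,0],[-2,0,0]],"spin":[0,0,0,0,0,0,0,0]}'
python3 -m inch '{"jaw":[0,0,0,0,0,0,0,0],"delta_pos":[[-2,2,0],[-2,2,-2],[0,2,-3],[0,2,-3],[0,2,-3],[0,2,-3],[0,2,-3],[0,0,0]],"spin":[0,0,0,0,0,0,0,0]}'
python3 - <<'E'
from h import *
tip();look('t6')
f=load('t6');cv2.imwrite('pics/t6v.png',cv2.resize(f['color'][125:240,195:310],(600,600),interpolation=cv2.INTER_CUBIC))
E
```

```text
time: 7.28
tcp_pos: [0.5613, 0.1488, 0.3559]
ee_rot: [0.187, 1.549, -0.198]
contact_force: [1.4, -0.9, 0.6]
grip_width: 0.004
time: 7.95
tcp_pos: [0.4286, 0.3343, 0.4125]
ee_rot: [0.201, 1.528, -0.192]
contact_force: [0.9, 0.4, -0.4]
grip_width: -0.0
tip [0.4345 0.3346 0.2396] r 0.3492 ang 113.4 F [ 0.88  0.44 -0.38] t 7.95
red [ 16  16 197] r 0.0683 ang 157.4
grn [ 16  17 208] r 0.067 ang -86.7
wht [ 16  16 218] r 0.068 ang 38.1
```

View pics/t6v.png

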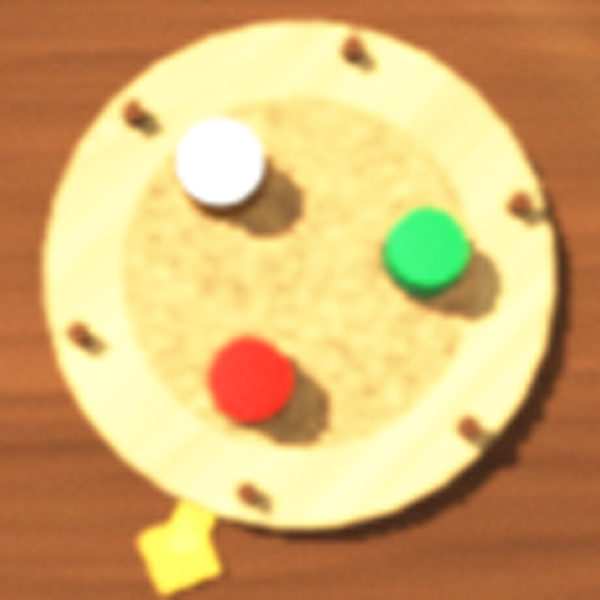

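The clear view shows red at (251,380), green (427,250), white (220,162) and the pointer tip at (165,594), all standing. Before handing in, I'll check the centre and the pointer axis independently.

```bash
python3 - <<'E'
from h import *
def lids(n):
    f,H,S,V,P=measure(load(n));L=[]
    for m in (((H<8)|(H>172))&(S>150)&(V>60),(H>45)&(H<75)&(S>120),(S<40)&(V>90)):
        q=[atz(f,*c,.091)[:2] for c,s in cent(m) if s[4]>30]
        L.append(min(q,key=lambda p:np.hypot(*(p-[.573,.014]))))
    return np.array(L)
A,B=lids('top0'),lids('t6');a,b=A-A.mean(0),B-B.mean(0)
th=np.arctan2((a[:,0]*b[:,1]-a[:,1]*b[:,0]).sum(),(a*b).sum())
Q=np.array([[np.cos(th),-np.sin(th)],[np.sin(th),np.cos(th)]])
c=np.linalg.solve(np.eye(2)-Q,B.mean(0)-Q@A.mean(0));print('turn',np.degrees(th),'fixed pt',c,'resid mm',((B-c-(A-c)@Q.T)*1e3).round(1).tolist())
f,H,S,V,P=measure(load('t6'));m=(H>20)&(H<33)&(S>170)&(V>150);m[:,:215]=0;m[:,245:]=0;m[:220]=0
k=115/600;w=lambda u,v,z:atz(f,195+(u+.5)*k-.5,125+(v+.5)*k-.5,z)[:2]
st=[w(*p,.058) for p in [(352,47),(135,112),(80,334),(248,491),(469,426),(519,202)]];cs=np.mean(st,0)
yc=[(x,s) for x,s in cent(m)];print(yc)
tip=w(165,595,.008);yw=atz(f,*max(yc,key=lambda t:t[1][4])[0],.008)[:2]
print('tip',tip,'yel centroid',yw,'studs c',cs,'red',B[0])
an=lambda p:np.degrees(np.arctan2(p[1],p[0])).round(1)
for C in (c,cs,np.array([.5716,.0128]),np.array([.5725,.0136])): print(C.round(4),'red',an(B[0]-C),'tip',an(tip-C),'yel',an(yw-C))
E
```

```text
turn 46.83360611807256 fixed pt [0.57132347 0.01365166] resid mm [[-1.0, -0.1], [0.4, 1.0], [0.5, -0.8]]
[(array([235.125, 230.5  ]), array([234, 227,   3,   8,   8], dtype=int32)), (array([228.66666667, 236.41666667]), array([224, 235,  11,   4,  12], dtype=int32))]
tip [0.39717412 0.09029366] yel centroid [0.40348448 0.08316862] studs c [0.5729619  0.01333187] red [0.50998904 0.04028323]
[0.5713 0.0137] red 156.5 tip 156.2 yel 157.5
[0.573  0.0133] red 156.8 tip 156.4 yel 157.6
[0.5716 0.0128] red 156.0 tip 156.0 yel 157.3
[0.5725 0.0136] red 156.9 tip 156.4 yel 157.6
```

Under every centre estimate, red is within 0.5° of the pointer tip. The yellow centroid comes from a partial mask, so I'm not relying on it. The hand is clear, so I'll let it settle, look once more and hand in.

```bash
python3 -m inch '{"jaw":[0,0,0,0,0,0,0,0],"delta_pos":[[0,0,0],[0,0,0],[0,0,0],[0,0,0],[0,0,0],[0,0,0],[0,0,0],[0,0,0]],"spin":[0,0,0,0,0,0,0,0]}'
python3 -c "
from h import *
look('t7'); print(ticket.hand_in())"
```

```text
time: 8.67
tcp_pos: [0.434, 0.3297, 0.414]
ee_rot: [0.205, 1.524, -0.2]
contact_force: [-0.3, 0.2, 0.2]
grip_width: 0.002
red [ 16  16 197] r 0.0683 ang 157.4
grn [ 16  17 207] r 0.067 ang -86.6
wht [ 16  16 217] r 0.0679 ang 38.1
the job is handed in; nothing more can be done
None
```

The jar with the red lid now faces the brass pointer, and the job is handed in at about 8.7 s. I pushed one rim stud with the closed fingertips, turning the board about 47° counterclockwise, then lifted the hand clear.

- **Alignment:** with four different estimates of the board's centre, the red jar lies at 156.0–156.9° and the pointer tip at 156.0–156.4°, so they agree to within 0.5°.
- **At rest:** two looks about 0.7 s apart, with the hand away, gave jar angles that matched to 0.1°. The jars are standing, and they kept their places on the board to within about 1 mm.
- **Forces:** the readings I printed during the pushes were under about 2 N. The fingertips touched only the stud.
- **Readings that disagreed:**
  - The quick check at a fixed rough centre read red at 157.4°, about 1° past the pointer tip.
  - The yellow centroid of the pointer read about 157.5°. Its colour mask was incomplete, so I relied on the tip instead.
- **Not checked:** I did not measure the spinner, plate, spoon and scoop again at the end; the hand stayed clear of them.

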